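# Offer up the cover of a cased shutter bolt

### The arm

A 6-joint arm with a two-finger parallel gripper is mounted at the origin on the work surface. World frame = base frame: x ahead of the robot, y to its left, z up, the work surface at z = 0. Lengths are in mm, angles in rad, forces in N, time in s.
With the tool pointing down it reaches from about 400 to 825 mm from the base axis. Payload 7 kg.
Tool frame: the origin (TCP) lies at the very end of the fingers, on their centre line; the grasp point (between the pads) lies 19 mm behind it (ctrl.grip_point_offset is the distance from the TCP to the grasp point, in mm); x points along the fingers, z is the direction in which the jaws open and shut, and the axes are right-handed (so a half turn about x gives the same grasp; the last joint's range is limited). The gripper opens to 85 mm and grips with 20 to 120 N. Pads are 22 mm wide; open, the fingers measure 114 mm over their backs; the gripper's body (76 mm by 85 mm) begins 54 mm behind the grasp point. The pads swing forward as they close: fully open they stand 13 mm farther back than shut.
Start: joints at [0.288, 0.359, 0.012, 0, -1.224, -0.288], TCP at [674.978, -0.019, 231.302] pointing down, gripper open.
Joint ranges: [-3.07, 3.07], [-1.43, 2.12], [-1.02, 1.25], [-3.03, 1.67], [-3.05, -0], [-3.03, 3.03]. Speed limits (rad/s): [2.39, 2.39, 3.01, 3.14, 3.14, 3.14].

### API

Orientations are given as a 3x3 rotation matrix whose columns are the frame's x, y, z axes.
In Python, from plant import ctrl gives the robot as it stands.
- The arm moves only by the shell command python3 -m jog 'ROWS'. ROWS is a JSON object of lists of equal length, an entry for each row: "claw": the finger opening in m, from 0 to 0.0854; "delta_pos": the shift along the tool's x, y, z in m, a list of three; "spin": the turn about the tool's x in degrees. A call has 1 to 10 rows; each row shifts and turns the commanded pose from where the row before left it, along the tool's axes as they then stand; what a row does not reach is not made up. A row lasts 1/12 s, in which the tool goes at most 41.7 mm and 7.16 degrees, less where a joint would pass 70% of its speed; a pose out of reach is approached as far as the arm can. A call with a gripper value outside its range is refused whole. The fingers move at their own pace and stop on an object; the grip force is fixed at half the most. Time passes only in rows, so rows that do not move let the fingers close. It gives the time, the measured TCP pose, the force and the opening at its end, in the units of the state.
- ctrl.state(): the state, without advancing time (a new reading comes with each control period).
- ctrl.grab_frame(name): name is "scene" or "side" or "wrist"; returns (picture, depth): 400x640x3 uint8, blue, green, red; 400x640 float32, mm along the optical axis (not along the pixel's ray), 0 where there is no reading.
- ctrl.calibration(name): a dict with "fovy" (degrees; the focal length in pixels is half the picture's height over the tangent of half this angle, whatever the lens; pixels are square), "cx", "cy" (the principal point, pixels), "R" (3x3) and "t" (3): a world point X has camera coordinates R X + t. Camera axes: x right, y down, z forward; pixel columns grow to the right and rows downward; lengths in mm; the calibration is good to about 2 mm. A picture is of the moment at which its call begins: read the wrist's pose just before it. calibration takes no time and is no camera call; for the wrist camera it gives the pose at the moment of the call.
- ctrl.job_done(): hands the job in, once; it reports no verdict.
The state is a dict: "t": time; "q": joint angles; "joint_velocities": joint speeds; "joint_efforts": joint torques, N m; "eef_pos": TCP position; "orientation": TCP orientation; "wrist_force": force on the tool from outside, world axes, zero at the start; "moment": the same for the moment, N m; "width": opening from 0.0 (shut) to 1.0 (fully open).
Only numpy, scipy, OpenCV 4.12 (cv2) and the standard library are available. Lean on these libraries where they do the work, as an engineer would, in place of code of your own. Each camera call takes 0.05 s, during which the arm holds its last target.

### The job

First push the shutter bolt out by its brass knob until its spring clicks into the notch and holds it. Then pick up the dark bronze cover, carry it over the bolt's back plate and hold it there level, hovering about a centimetre clear above the plate, with its four holes in line with the four threaded holes so that the screws can be started. Finish still holding it like that, touching nothing below, and leave the other things lying where they are.

Things in the scene. Friction and masses are not known exactly. Their poses are not given: they have to be found in the camera images.
- turntable: Cast iron turntable, 300 mm across, locked: it does not turn or move. A green wooden shutter leaf (250 x 300 x 24 mm, top 69 mm above the bench) is fixed flat on it; bolt, back plate and spring are fixed on the leaf and belong to this body. Origin on the bench under its axis; z up; x along the leaf's 250 mm side, the way the bolt shoots.
- case_mid (a point): Point on the top face of the bolt's steel back plate (162 x 84 x 4 mm, fixed), midway between its four 4.5 mm threaded holes, which lie at x +-38, y +-32 mm from here; plate from x -54 to +108. The cover's middle belongs straight over this point. x: the way the bolt is pushed out; y across it; z up. A staple 26 mm wide, 21 mm high bridges the bolt at x 94 to 104 mm.
- thread_a (a point): Mouth, on the plate's top face, of the threaded hole (dark ring) at x +38, y +32 mm from case_mid. By the bolt on its +y side lie a brass leaf spring and its post, within 19 mm of the middle line and at most 12 mm above the plate.
- thread_b (a point): Mouth of the diagonally opposite threaded hole, at x -38, y -32 mm from case_mid.
- bolt (a joint): Travel of the bolt along case_mid's x, m: 0 right back (it starts at 0 to 0.014), 0.040 shot with the spring's nose in its notch, 0.042 hard stop. It slides against 2 to 3 N; from about 0.038 the nose drops in and draws the bolt on to 0.039 to 0.040 by itself; pushing it back out of the notch takes about 6 N.
- knob (a point): Middle of the upright brass knob on the bolt (a bar 14 mm wide, top 15 mm above the plate). This point is on the bar's middle line, 30 mm above the plate's top face, 26 mm + the bolt's travel ahead of case_mid; axes as case_mid. The knob is 18 mm across from 7 mm below to 5 mm above it, top 9 mm above. Until the bolt is shot, the knob stands in the cover's way.
- cover_mid (a point): Centre of the loose dark bronze cover lying on the bench, 12.5 mm above its underside. A hat-shaped channel open below and at its ends: 100 mm long (x), 44 wide outside, 25 tall, walls 2, with a flange 20 wide and 3 thick along the foot of each long side (84 overall). 10 mm holes in the flanges at x +-38, y +-32 mm. Either way round fits. Grip it across the 44 mm, between the holes.
- hole_a (a point): Centre of the cover's hole at x +38, y +32 mm from its middle, 1.5 mm above its underside.
- hole_b (a point): Centre of the cover's diagonally opposite hole, at x -38, y -32 mm.
- cover: The same dark bronze cover, about 0.24 kg; origin at the centre of its underside, z up.
- hinge_tin: Dented open tin of brass butt hinges on the bench, 105 x 75 x 42 mm, 0.6 kg; origin at the centre of its underside. Not part of the job.
- cupboard_turn: Small brass cupboard turn on the bench, plate 52 x 24 mm, 27 mm tall; origin at the centre of its underside. Not part of the job.
- thumb_latch: Rusty thumb latch lying on the shutter leaf on the +y side of the bolt, 194 mm long (x), 38 mm wide, 43 mm tall; origin at the centre of its underside. Not part of the job.
- turnscrew: Boxwood-handled turnscrew lying on the shutter leaf on the -y side of the bolt, 190 mm long (x), handle 26 mm thick; origin at the middle of its length, on its underside. Not part of the job.
Things that resemble listed ones, but are neither listed nor needed, are in the scene too. Of the things that look like the cover, take the one that is farthest from the robot's base at the start.

How it is judged:
By the outcome, as a careful person would: the job done as asked, in the order asked, and still so for the second after the job is handed in, while the arm keeps its last pose, push and grip.
It also fails if it takes over 50 s, if anything falls off the work surface, if the arm or the gripper's body presses on something with over 40 N, if the wrist force passes 120 N, or if a joint passes its speed limit or range.

## Working session

There is one attempt and no reset: what is moved stays moved. The work goes in short steps, Python scripts to look and compute and a shell command to move; the robot and the scene stay as the last step left them, time stands still between calls to the robot, and variables do not carry over. Pictures are saved under pics/ and viewed, and the job is handed in when it is done.

```bash
ls; mkdir -p pics
python3 - <<'E'
from plant import ctrl
import cv2,numpy as np
s=ctrl.state();print(s['t'],s['eef_pos'],s['orientation'],s['width'])
for n in ['scene','side','wrist']:
    c=ctrl.calibration(n);print(n,c)
    im,d=ctrl.grab_frame(n);cv2.imwrite(f'pics/{n}0.png',im);np.savez(f'pics/{n}0.npz',im=im,d=d,**c)
E
```

```text
pics
0.0 [6.74497551e+02 2.56693650e-03 2.30344228e+02] [[-1.70530361e-03 -4.39924076e-05 -9.99998545e-01]
 [-1.45729879e-04 -9.99999988e-01  4.42409852e-05]
 [-9.99998535e-01  1.45805111e-04  1.70529717e-03]] 0.9991754274598726
scene {'fovy': 47.55571988567544, 'cx': 317.18287196481083, 'cy': 201.54203142227803, 'R': array([[-0.3960076 ,  0.91794531, -0.0235454 ],
       [ 0.55495858,  0.21882647, -0.8025808 ],
       [-0.73157293, -0.33089481, -0.59607857]]), 't': array([ 166.77844949, -222.54757977, 1708.11550937])}
side {'fovy': 51.047159403316975, 'cx': 320.6504852786622, 'cy': 207.0730002515994, 'R': array([[-0.89215259, -0.4516844 , -0.00670512],
       [-0.31187575,  0.62660922, -0.71420894],
       [ 0.32679852, -0.63509219, -0.69990045]]), 't': array([ 460.42462455,  204.12483938, 1322.68602022])}
wrist {'fovy': 71.58040229190534, 'cx': 320.3833265356093, 'cy': 201.13395434762498, 'R': array([[-9.99999668e-01, -4.22445961e-04,  6.97292155e-04],
       [-1.90882476e-04,  9.52827896e-01,  3.03511062e-01],
       [-7.92616439e-04,  3.03510828e-01, -9.52827660e-01]]), 't': array([673.44408589, -37.9309074 , 379.90334662])}
```

View pics/scene0.png

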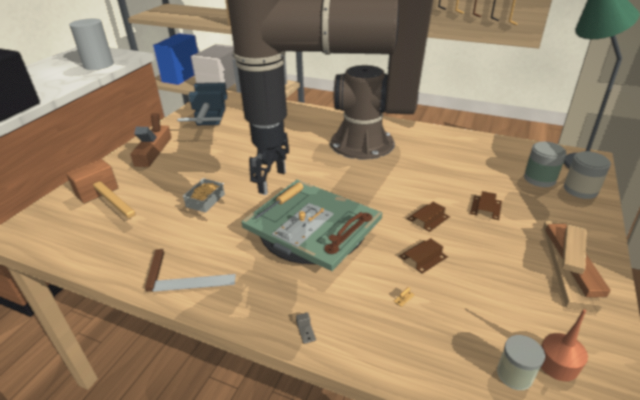

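View pics/side0.png

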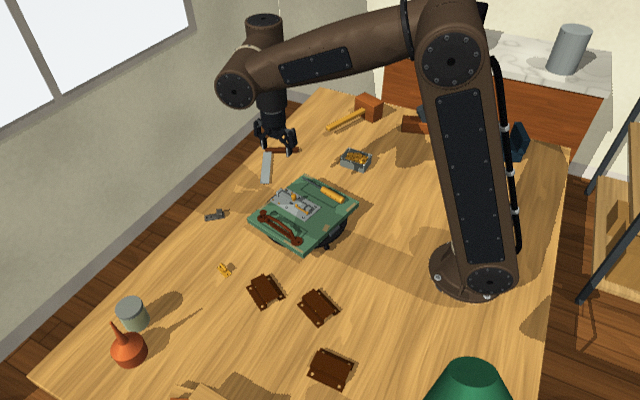

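View pics/wrist0.png

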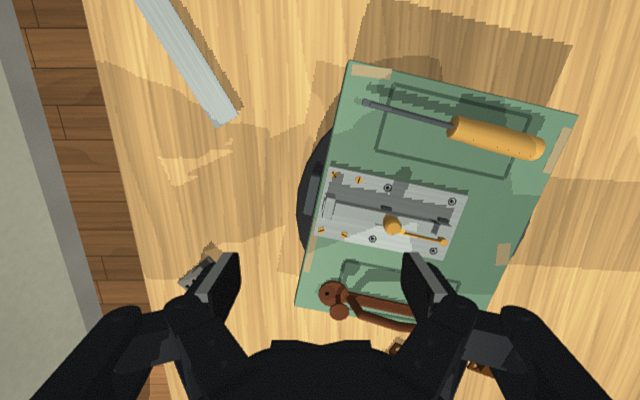

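```bash
cat > h.py <<'E'
import numpy as np,cv2
from plant import ctrl
def load(f):
    return dict(np.load(f))
def shot(n,f):
    s=ctrl.state();c=ctrl.calibration(n);im,d=ctrl.grab_frame(n)
    np.savez(f'pics/{f}.npz',im=im,d=d,**c);cv2.imwrite(f'pics/{f}.png',im);return load(f'pics/{f}.npz')
def ray(c,uv):
    f=200/np.tan(np.radians(float(c['fovy']))/2)
    v=np.array([(uv[0]-c['cx'])/f,(uv[1]-c['cy'])/f,1.]);return c['R'].T@v,-c['R'].T@c['t']
def onz(c,uv,z):
    d,o=ray(c,uv);return o+d*(z-o[2])/d[2]
def dep(c,uv):
    d,o=ray(c,uv);return o+d*c['d'][int(round(uv[1])),int(round(uv[0]))]
def proj(c,X):
    f=200/np.tan(np.radians(float(c['fovy']))/2)
    p=c['R']@np.asarray(X,float)+c['t'];return np.array([c['cx']+f*p[0]/p[2],c['cy']+f*p[1]/p[2]])
def crop(c,x0,y0,x1,y1,k,f):
    cv2.imwrite(f'pics/{f}.png',cv2.resize(c['im'][y0:y1,x0:x1],None,fx=k,fy=k,interpolation=cv2.INTER_CUBIC))
E
python3 - <<'E'
from h import *
np.set_printoptions(precision=1,suppress=True)
w=load('pics/wrist0.npz')
for uv in [(388,187),(452,201),(373,239),(433,251),(392,227),(360,180)]: print(uv,dep(w,uv),onz(w,uv,73))
for n,pts in [('scene',[(429,215),(424,255),(487,205)]),('side',[(265,291),(319,306),(330,369)])]:
    c=load(f'pics/{n}0.npz')
    for uv in pts: p=dep(c,uv);print(n,uv,p,np.hypot(p[0],p[1]),onz(c,uv,20))
crop(w,290,140,490,280,4,'wcrop0')
crop(load('pics/side0.npz'),220,250,380,400,5,'scrop0')
E
```

```text
(388, 187) [597.6   0.5  71.5] [598.    0.1  73. ]
(452, 201) [522.1  17.8  69. ] [524.1  16.5  73. ]
(373, 239) [610.5  65.   70.6] [611.   63.8  73. ]
(433, 251) [536.3  81.5  69.7] [537.8  79.7  73. ]
(392, 227) [600.7  31.7 112.5] [589.7  48.4  73. ]
(360, 180) [629.9  -8.4  75.3] [629.6  -7.9  73. ]
scene (429, 215) [377.1 332.4  25.8] 502.63291195892054 [369.6 331.4  20. ]
scene (424, 255) [543.2 355.7  22.2] 649.2828536755007 [540.8 355.4  20. ]
scene (487, 205) [264.1 479.8  23.4] 547.7171188996473 [259.2 479.9  20. ]
side (265, 291) [518.5 360.8  26.9] 631.6778462684833 [521.6 357.1  20. ]
side (319, 306) [352.9 332.6  23.2] 484.90183956799325 [353.8 330.8  20. ]
side (330, 369) [242.  488.   27.8] 544.6888663261607 [243.5 484.8  20. ]
```

View pics/wcrop0.png

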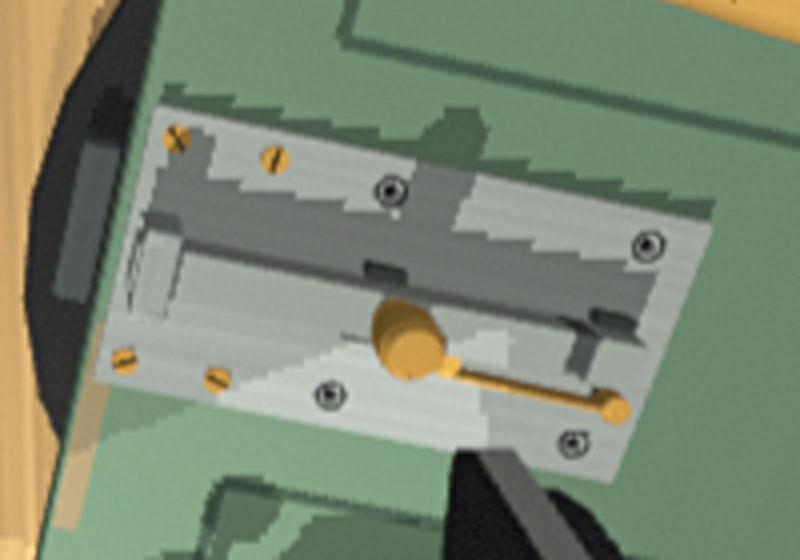

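View pics/scrop0.png

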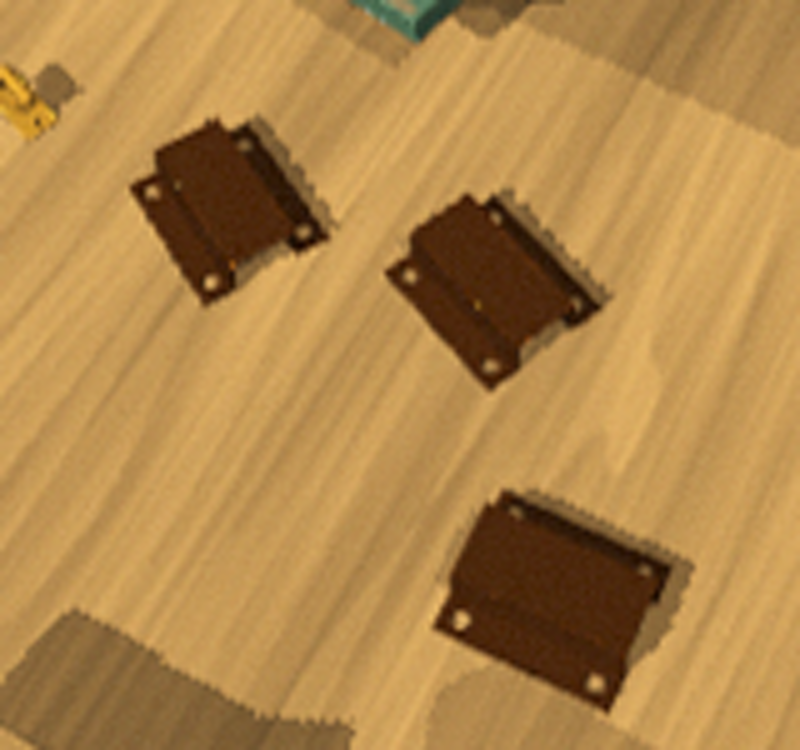

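Run:
```python
from h import *
np.set_printoptions(precision=2,suppress=True)
w=load('pics/wrist0.npz'); cv=lambda p:(290+(p[0]+.5)/4-.5,140+(p[1]+.5)/4-.5)
H=np.array([onz(w,cv(p),73)[:2] for p in [(391,191),(330,395),(648,246),(573,443)]])
m=H.mean(0);X=H[:2].mean(0)-H[2:].mean(0);Y=H[[1,3]].mean(0)-H[[0,2]].mean(0)
print(H,m,np.linalg.norm(X),np.linalg.norm(Y),np.degrees(np.arctan2(X[1],X[0])),np.degrees(np.arctan2(Y[1],Y[0]))-90)
x=X/np.linalg.norm(X)
k=onz(w,cv((410,350)),112)[:2]; print('knob',k,(k-m)@x,(k-m)@[-x[1],x[0]])
s=load('pics/side0.npz'); cs=lambda p:(220+(p[0]+.5)/5-.5,250+(p[1]+.5)/5-.5)
P=np.array([onz(s,cs(p),3)[:2] for p in [(152,192),(211,282),(246,145),(303,232)]])
print(P,P.mean(0)); 
for a,b in [(0,1),(2,3),(0,2),(1,3)]:
  e=P[b]-P[a];print(np.linalg.norm(e),np.degrees(np.arctan2(e[1],e[0])))
o=-w['R'].T@w['t'];print('cam',o)
```

```text
[[598.62   0.54]
 [612.11  63.03]
 [524.47  16.65]
 [538.08  78.86]] [568.32  39.77] 75.79197019478495 63.805683648037686 -12.163894947982564 -12.257717962715915
knob [600.47  32.02] 33.05869250871314 -0.7964014517427968
[[576.25 359.35]
 [509.65 396.85]
 [543.35 303.79]
 [478.88 342.72]] [527.03 350.68]
76.43495521253485 150.61943551050294
75.3160016556186 148.88373455007968
64.56610816486716 -120.63298032741135
62.26996588608737 -119.61769271701941
cam [673.74 -78.88 373.03]
```

Candidates for the cover: side (265,291) r≈640 mm, side (319,306) r≈495, side (330,369) r≈546. The first, which is scene (424,255), is farthest from the base and is the one to take. The crop shows it with four flange holes.

The bolt shoots along about -12.2°, with case_mid at about (568.3, 39.8). The knob is at about (600.5, 32), so the travel is about 7 mm.

Next I move behind the knob with the fingers shut.

```bash
python3 -m jog '{"claw":[0,0,0,0,0,0,0,0,0,0],"delta_pos":[[0,-0.0132,0.035],[0,-0.0132,0.035],[0,-0.0132,0.035],[0,0,0],[0,0,0],[0,0,0],[0,0,0],[0,0,0],[0,0,0],[0,0,0]],"spin":[0,0,0,-7,-7,-7,-7,-7,-7,-7]}'; python3 -m jog '{"claw":[0,0,0,0,0,0],"delta_pos":[[0,0,0],[0,0,0],[0,0,0],[0,0,0],[0,0,0],[0,0,0]],"spin":[-7,-7,-7,-7,-0.8,0]}'
```

```text
t: 0.98
eef_pos: [569.8, 39.6, 231.1]
orientation: [[-0.0, 0.759, -0.651], [-0.0, -0.651, -0.759], [-1.0, -0.0, 0.0]]
wrist_force: [-0.7, 0.3, -0.3]
width: 0.005
t: 1.48
eef_pos: [569.9, 39.6, 231.2]
orientation: [[-0.0, 0.977, -0.214], [-0.0, -0.214, -0.977], [-1.0, -0.0, 0.0]]
wrist_force: [0.9, 0.7, -0.2]
width: -0.0
```

Run:
```python
from h import *
w=shot('wrist','w1');print(-w['R'].T@w['t'],proj(w,[569,40,73]))
```

```text
[645.08330788  22.04526917 373.64941518] [318.91852663 185.96065158]
```

View pics/w1.png

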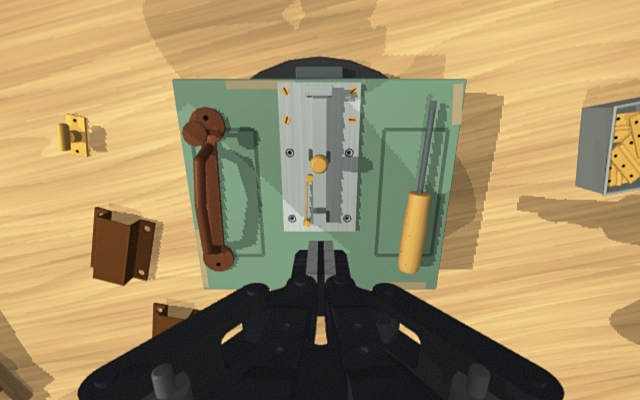

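Run:
```python
from h import *
w=load('pics/w1.npz');crop(w,260,75,380,235,5,'wcrop1');crop(w,80,195,220,335,5,'wcrop1c')
```

```text
(no output)
```

View pics/wcrop1.png

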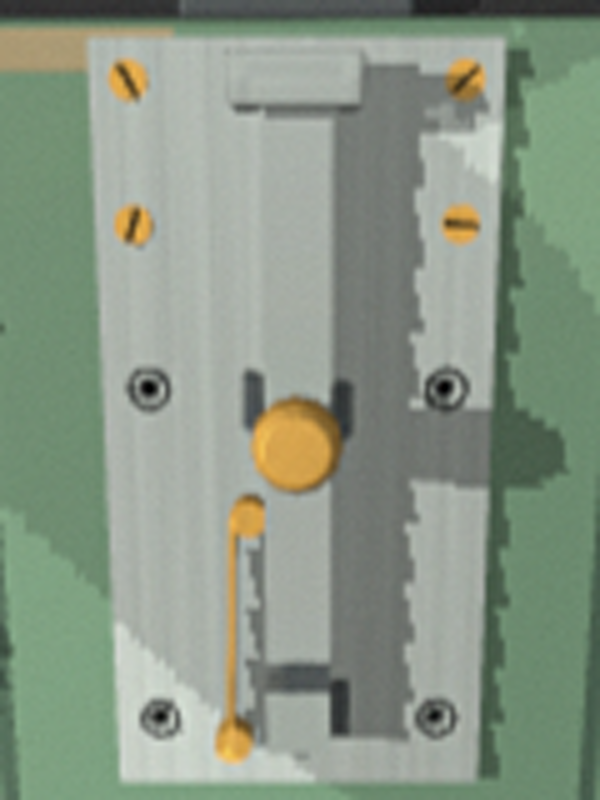

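View pics/wcrop1c.png

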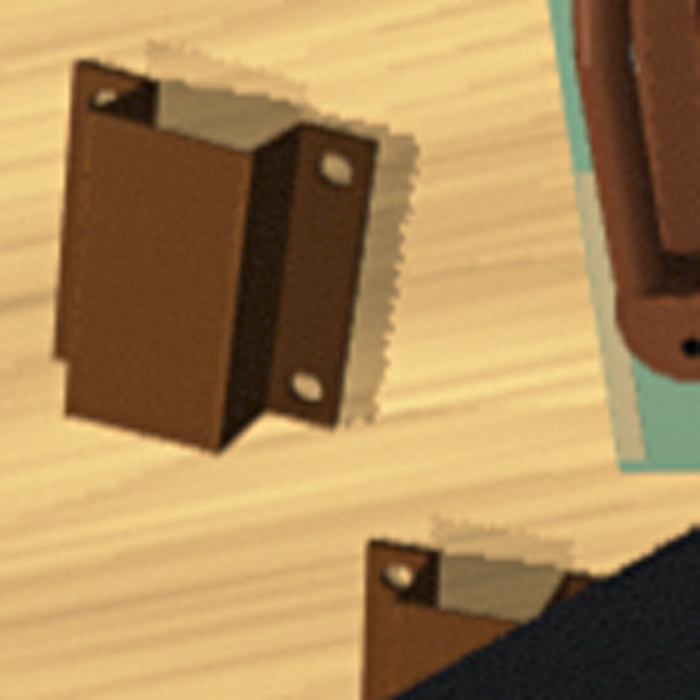

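Run:
```python
from h import *
np.set_printoptions(precision=2,suppress=True)
w=load('pics/w1.npz')
cv=lambda p,o:(o[0]+(p[0]+.5)/5-.5,o[1]+(p[1]+.5)/5-.5)
H=np.array([onz(w,cv(p,(260,75)),73)[:2] for p in [(446,389),(149,389),(435,718),(160,718)]])
m=H.mean(0);X=H[:2].mean(0)-H[2:].mean(0);Y=H[[1,3]].mean(0)-H[[0,2]].mean(0)
print(H,m,np.linalg.norm(X),np.linalg.norm(Y),np.degrees(np.arctan2(X[1],X[0])),np.degrees(np.arctan2(Y[1],Y[0]))-90)
x=X/np.linalg.norm(X)
k=onz(w,cv((297,450),(260,75)),112)[:2]; print('knob',k,(k-m)@x,(k-m)@[-x[1],x[0]])
for p in [(105,97),(337,170),(306,385)]: print(onz(w,cv(p,(80,195)),3))
```

```text
[[598.56   0.53]
 [612.21  63.05]
 [524.44  16.91]
 [538.08  79.26]] [568.32  39.94] 75.897280645641 63.90628873992771 -12.397376100515444 -12.33304287574174
knob [599.3  33.1] 31.727589396704946 -0.030858251306587828
[577.43 356.37   3.  ]
[542.25 300.93   3.  ]
[477.71 338.51   3.  ]
```

```bash
python3 -m jog '{"claw":[0,0,0,0,0,0,0],"delta_pos":[[0.034,0,0],[0.034,0,0],[0.034,0,0],[0.025,0,0],[0.010,0,0],[0,0,0],[0,0,0]],"spin":[0,0,0,0,0,0,0]}'; python3 -m jog '{"claw":[0,0,0,0,0,0],"delta_pos":[[0,0.005,0],[0,0.004,0],[0,0.004,0],[0,0.004,0],[0,0.004,0],[0,0,0]],"spin":[0,0,0,0,0,0]}'
```

```text
t: 2.12
eef_pos: [570.5, 39.6, 94.9]
orientation: [[0.0, 0.977, -0.212], [-0.0, -0.212, -0.977], [-1.0, 0.0, 0.0]]
wrist_force: [-0.1, 0.1, 1.0]
width: 0.001
t: 2.62
eef_pos: [591.7, 35.1, 94.7]
orientation: [[0.001, 0.977, -0.211], [0.0, -0.211, -0.977], [-1.0, 0.001, -0.0]]
wrist_force: [0.5, -0.2, 0.1]
width: 0.002
```

Run:
```python
from h import *
w=shot('wrist','w2');print(ctrl.state()['wrist_force'])
```

```text
[-0.64462953  0.33744667 -0.33344056]
```

View pics/w2.png

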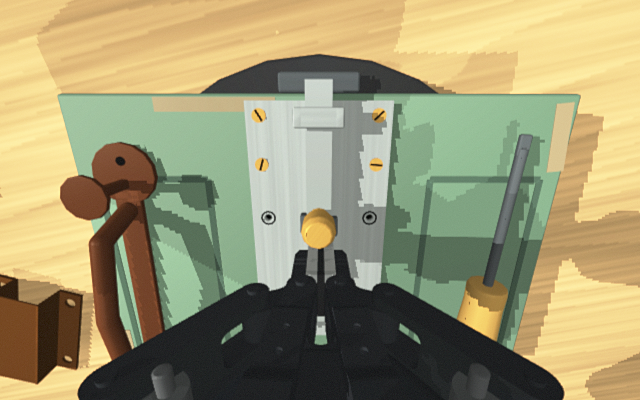

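The wrist image shows the fingers against the knob at (319,230), and the bolt already emerging past the staple at (319,90). I keep pushing.

```bash
python3 -m jog '{"claw":[0,0,0,0,0,0],"delta_pos":[[0,0.005,0],[0,0.005,0],[0,0.005,0],[0,0.003,0],[0,0,0],[0,0,0]],"spin":[0,0,0,0,0,0]}'
python3 - <<'E'
from h import *
w=shot('wrist','w3');print(ctrl.state()['wrist_force'])
crop(w,220,60,420,260,4,'wcrop3')
E
```

```text
t: 3.17
eef_pos: [608.8, 31.2, 94.2]
orientation: [[0.001, 0.977, -0.212], [0.0, -0.212, -0.977], [-1.0, 0.001, -0.0]]
wrist_force: [-0.4, -0.2, 0.3]
width: -0.002
[ 0.31703296 -0.01130857  0.87647415]
```

View pics/wcrop3.png

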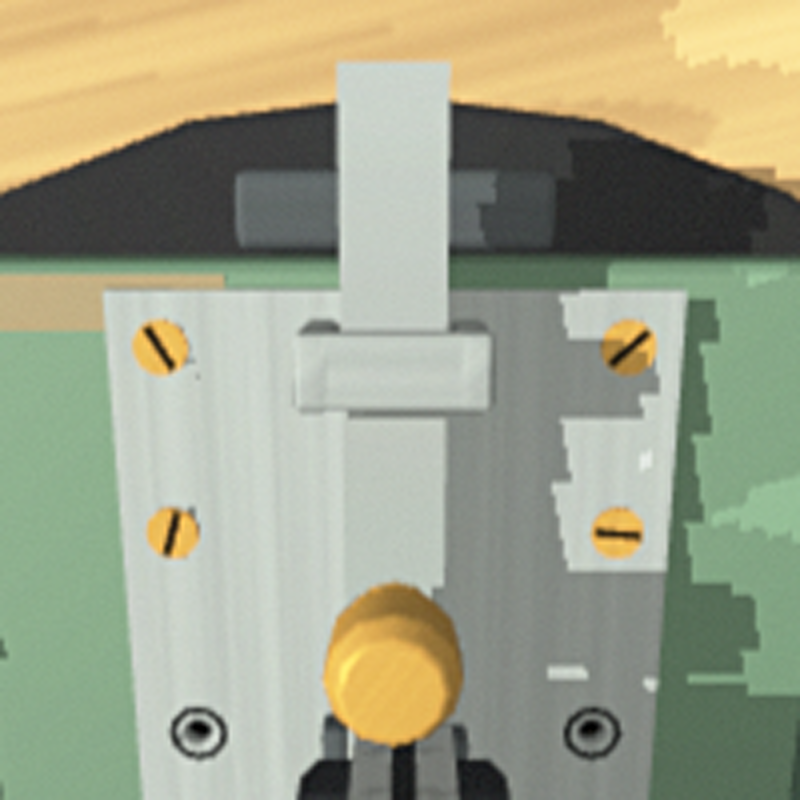

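```bash
python3 - <<'E'
from h import *
w=load('pics/w3.npz');c=np.array([568.3,39.9]);x=np.array([.977,-.2135])
k=onz(w,(220+392.5/4-.5,60+693.5/4-.5),112)[:2];print((k-c)@x-26)
E
python3 -m jog '{"claw":[0,0,0,0],"delta_pos":[[0,0.0015,0],[0,0.0015,0],[0,0,0],[0,0,0]],"spin":[0,0,0,0]}'
python3 - <<'E'
from h import *
w=shot('wrist','w4')
crop(w,220,60,420,260,4,'wcrop4')
E
```

```text
36.47643284623237
t: 3.55
eef_pos: [611.2, 30.7, 94.3]
orientation: [[0.0, 0.977, -0.211], [0.0, -0.211, -0.977], [-1.0, 0.0, -0.0]]
wrist_force: [-0.5, -0.1, -0.8]
width: -0.002
```

View pics/wcrop4.png

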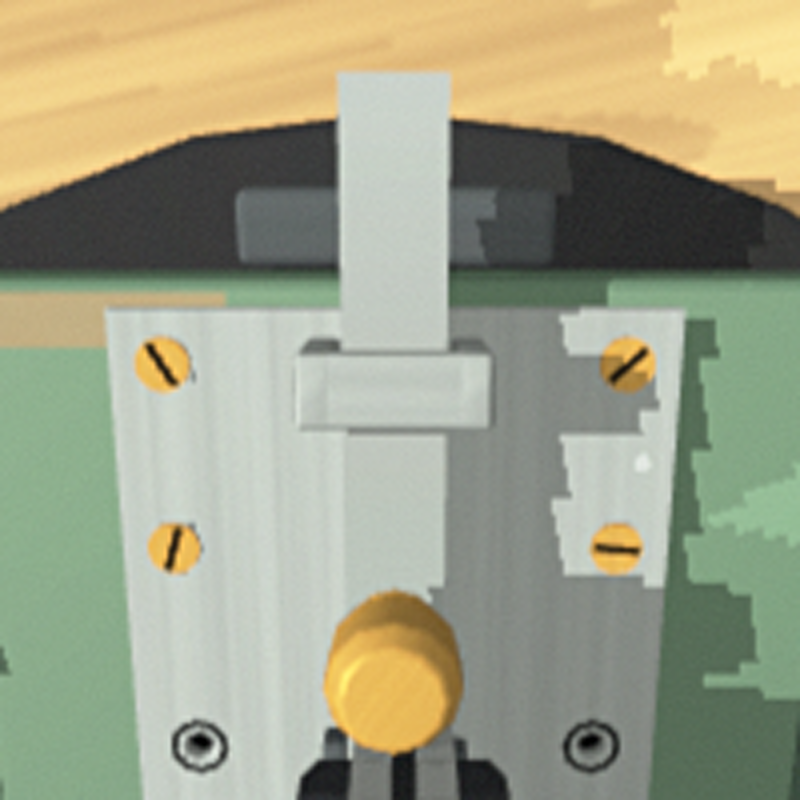

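```bash
python3 -m jog '{"claw":[0,0,0,0],"delta_pos":[[0,0.001,0],[0,0.001,0],[0,0,0],[0,0,0]],"spin":[0,0,0,0]}'
python3 - <<'E'
from h import *
w=shot('wrist','w5')
crop(w,220,60,420,260,4,'wcrop5')
E
```

```text
t: 3.93
eef_pos: [613.1, 30.3, 94.3]
orientation: [[0.0, 0.977, -0.211], [0.0, -0.211, -0.977], [-1.0, 0.0, -0.0]]
wrist_force: [-0.6, 0.5, 0.3]
width: 0.0
```

View pics/wcrop5.png

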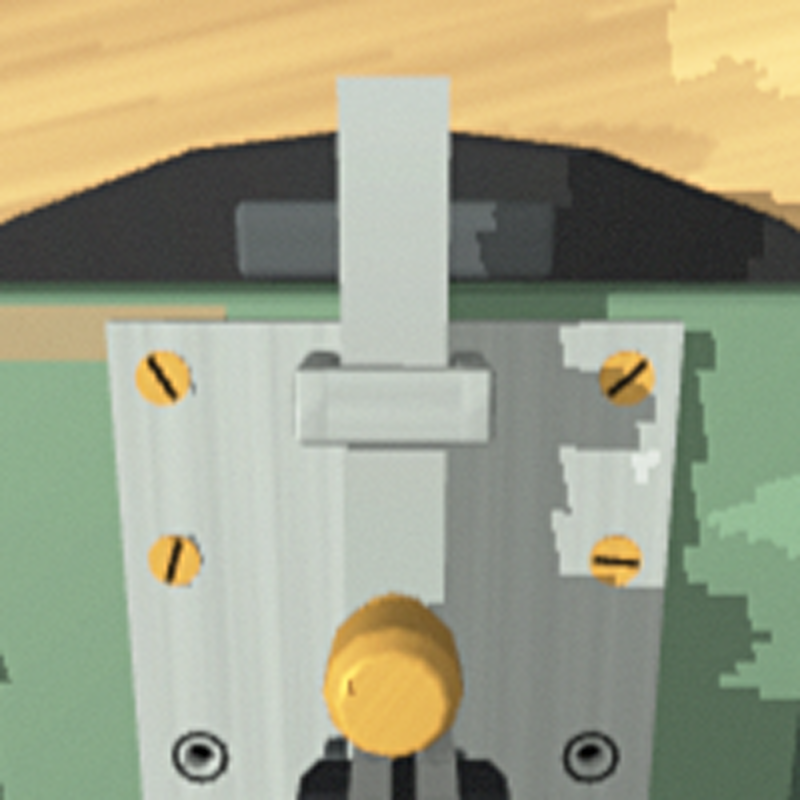

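Run:
```python
from h import *
c=np.array([568.3,39.9]);x=np.array([.977,-.2135])
q=lambda w,p,z:(onz(w,(220+(p[0]+.5)/4-.5,60+(p[1]+.5)/4-.5),z)[:2]-c)@x
for n,tip,kb,st,ho in [(3,62,745,334,733),(4,72,752,353,746),(5,77,757,367,757)]:
    w=load(f'pics/w{n}.npz');print(n,'tip',q(w,(394,tip),88),'knobnear',q(w,(394,kb),112)+9-26,'staple far',q(w,(394,st),94),'hole',q(w,(200,ho),73))
```

```text
3 tip 136.1801263603394 knobnear 38.433643325277984 staple far 103.89239045141714 hole 37.818670529838585
4 tip 137.54111789941237 knobnear 39.87305171188615 staple far 103.97655696595027 hole 37.85501841607609
5 tip 138.9299352174499 knobnear 41.15340372421656 staple far 104.16989999542187 hole 37.82782941815823
```

```bash
python3 -m jog '{"claw":[0,0,0],"delta_pos":[[0,0.001,0],[0,0,0],[0,0,0]],"spin":[0,0,0]}';  python3 - <<'E'
from h import *
w=shot('wrist','w6')
crop(w,220,60,420,260,4,'wcrop6')
E
```

```text
t: 4.23
eef_pos: [613.9, 30.1, 94.3]
orientation: [[-0.0, 0.977, -0.211], [-0.0, -0.211, -0.977], [-1.0, -0.0, 0.0]]
wrist_force: [-0.8, 0.3, 1.3]
width: -0.005
```

View pics/wcrop6.png

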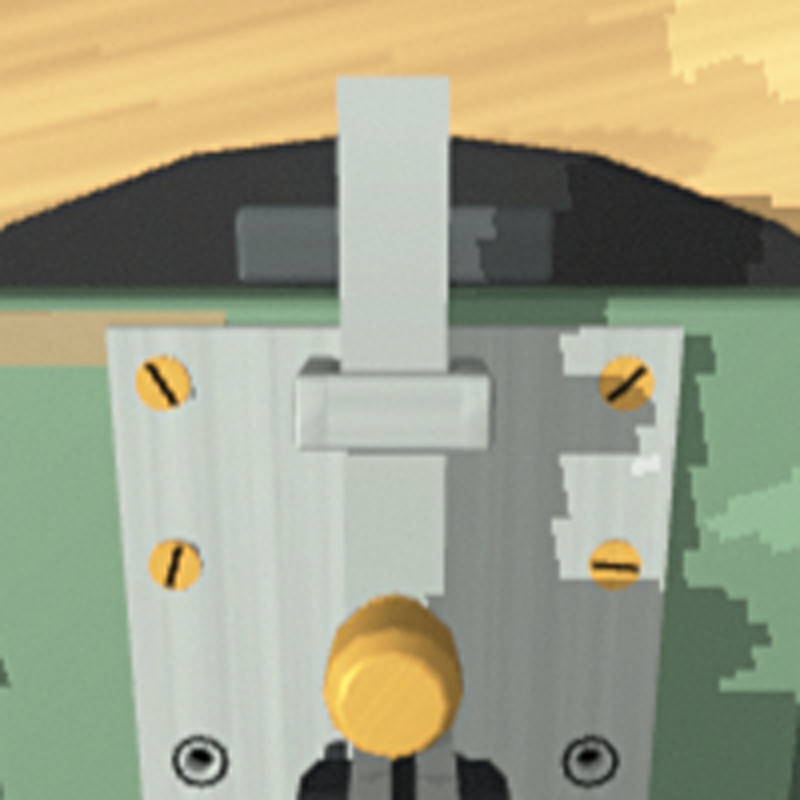

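```bash
python3 -m jog '{"claw":[0,0,0,0,0,0,0,0],"delta_pos":[[0,-0.008,0],[0,-0.012,0],[-0.02,-0.02,0],[-0.04,-0.005,0],[-0.04,0,0],[-0.033,0,0],[0,0,0],[0,0,0]],"spin":[0,0,0,0,0,0,0,0]}';  python3 - <<'E'
from h import *
w=shot('wrist','w7')
crop(w,260,75,380,235,5,'wcrop7')
E
```

```text
t: 4.95
eef_pos: [570.7, 40.1, 230.0]
orientation: [[0.005, 0.977, -0.211], [0.002, -0.211, -0.977], [-1.0, 0.005, -0.003]]
wrist_force: [0.6, -0.2, -1.1]
width: -0.001
```

View pics/wcrop7.png

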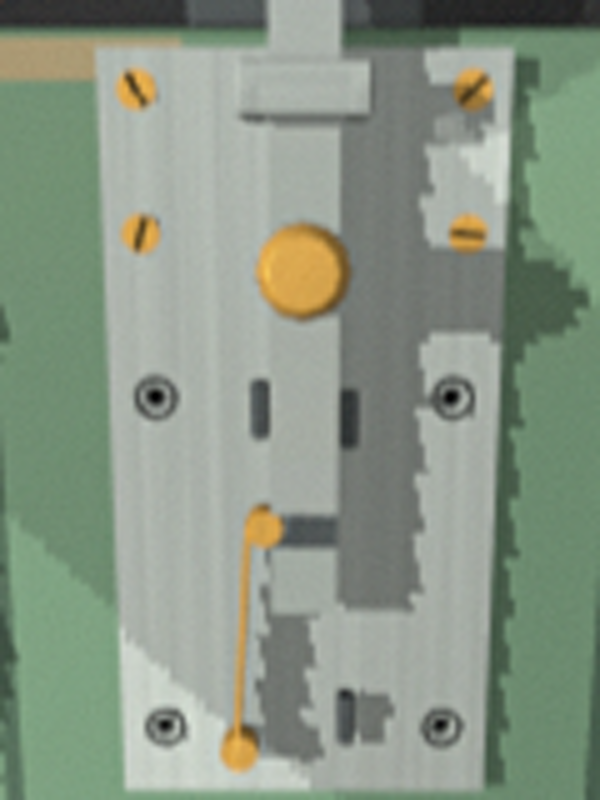

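The spring's nose, now at crop (264,525), has moved inward to line up with the dark notch, so the bolt is latched. I measure the travel and then go over the cover with the gripper open.

```bash
python3 - <<'E'
from h import *
w=load('pics/w7.npz');cv=lambda p,o=(260,75):(o[0]+(p[0]+.5)/5-.5,o[1]+(p[1]+.5)/5-.5)
H=np.array([onz(w,cv(p),73)[:2] for p in [(453,397),(156,397),(441,727),(166,726)]])
m=H.mean(0);X=H[:2].mean(0)-H[2:].mean(0);x=X/np.linalg.norm(X);print(m,np.degrees(np.arctan2(x[1],x[0])))
k=onz(w,cv((304,271)),112)[:2];print('travel',(k-m)@x-26)
E
python3 -m jog '{"claw":[0.085,0.085,0.085,0.085,0.085,0.085,0.085,0.085,0.085,0.085],"delta_pos":[[0,-0.0134,-0.0366],[0,-0.0134,-0.0366],[0,-0.0134,-0.0366],[0,-0.0134,-0.0366],[0,-0.0134,-0.0366],[0,-0.0134,-0.0366],[0,-0.0134,-0.0366],[0,-0.0134,-0.0366],[0,0,0],[0,0,0]],"spin":[0,0,0,0,0,0,0,6,6,6]}'
python3 - <<'E'
from h import *
w=shot('wrist','w8');print(proj(w,[527,349,3]))
E
```

```text
[568.17663506  39.72886182] -12.321667201687763
travel 40.13927473561236
t: 5.83
eef_pos: [525.6, 350.2, 224.6]
orientation: [[-0.003, 0.863, -0.505], [-0.003, -0.505, -0.863], [-1.0, -0.001, 0.004]]
wrist_force: [-0.2, -0.6, 0.0]
width: 0.993
[318.88966844 172.18300956]
```

View pics/w8.png

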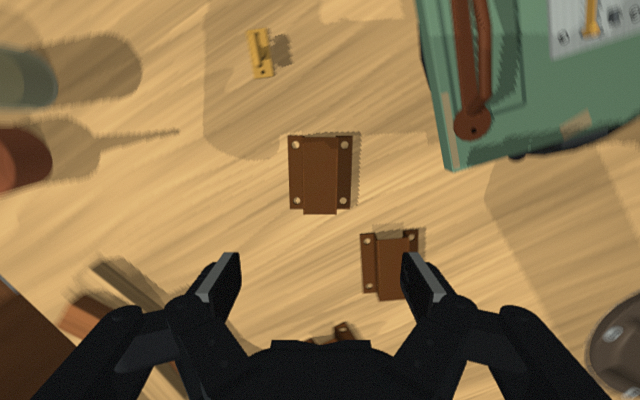

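Target at (320,174), centred and aligned; the nearer look-alike is at (392,265). I measure the target's holes in an enlarged crop.

Run:
```python
from h import *
w=load('pics/w8.npz');crop(w,270,120,370,220,6,'wcrop8')
```

```text
(no output)
```

View pics/wcrop8.png

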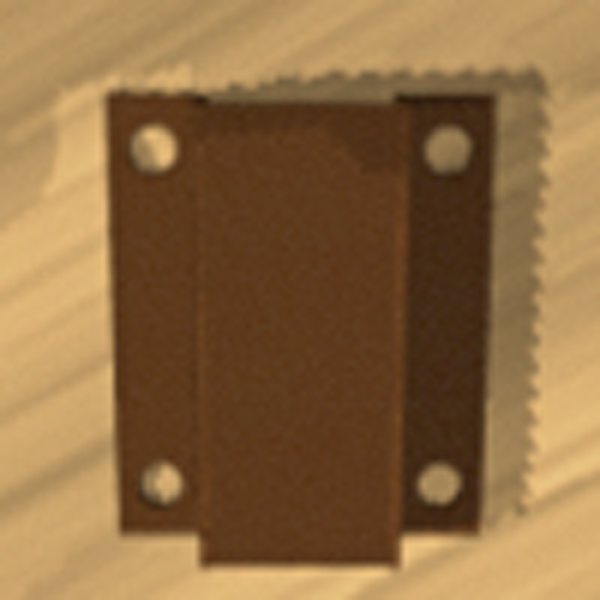

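Run:
```python
from h import *
np.set_printoptions(precision=4,suppress=True)
w=load('pics/w8.npz');cv=lambda p,o=(270,120):(o[0]+(p[0]+.5)/6-.5,o[1]+(p[1]+.5)/6-.5)
H=np.array([onz(w,cv(p),2.5)[:2] for p in [(447,149),(155,149),(439,484),(161,483)]])
m=H.mean(0);X=H[:2].mean(0)-H[2:].mean(0);Y=H[[1,3]].mean(0)-H[[0,2]].mean(0)
print(m,np.linalg.norm(X),np.linalg.norm(Y),np.degrees(np.arctan2(X[1],X[0])),np.degrees(np.arctan2(Y[1],Y[0]))-90)
s=ctrl.state();R=s['orientation'];print(s['eef_pos'],'tool yaw',np.degrees(np.arctan2(R[1,1],R[0,1])))
print('delta tool mm',R.T@(np.array([*m,5])-s['eef_pos']))
```

```text
[525.2383 348.8182] 75.72642265931451 63.45121610191021 -30.510957658835164 -30.460506081593905
[525.7718 349.2275 224.8696] tool yaw -30.81200772873863
delta tool mm [219.8706  -0.0576  -0.1632]
```

```bash
python3 -m jog '{"claw":[0.085,0.085,0.085,0.085,0.085,0.085,0.085,0.085,0.085],"delta_pos":[[0.035,0,0],[0.035,0,0],[0.035,0,0],[0.035,0,0],[0.035,0,0],[0.022,0,0],[0.012,0,0],[0,0,0],[0,0,0]],"spin":[-0.3,0,0,0,0,0,0,0,0]}'
python3 - <<'E'
from h import *
w=shot('wrist','w9');s=ctrl.state();print(s['eef_pos'],s['orientation'],s['wrist_force'])
E
```

```text
t: 6.63
eef_pos: [527.1, 348.0, 18.1]
orientation: [[-0.001, 0.867, -0.498], [-0.001, -0.498, -0.867], [-1.0, 0.0, 0.001]]
wrist_force: [0.3, 0.3, 2.1]
width: 0.994
[527.6978187  348.78231967  19.28026173] [[ 9.44540993e-04  8.67383159e-01 -4.97639994e-01]
 [ 5.30521320e-04 -4.97640580e-01 -8.67383174e-01]
 [-9.99999413e-01  5.55270338e-04 -9.30207186e-04]] [ 0.07098264 -0.40010678 -0.27425609]
```

View pics/w9.png

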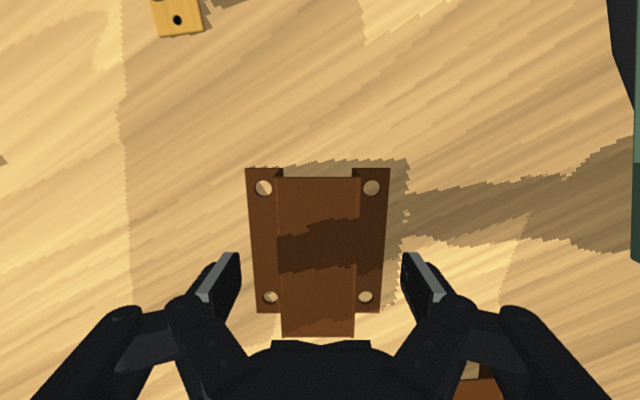

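Run:
```python
from h import *
np.set_printoptions(precision=2,suppress=True)
w=load('pics/w9.npz');
H=np.array([onz(w,p,2.5)[:2] for p in [(372,187),(263.5,187.5),(366,296),(270,296.5)]])
m=H.mean(0);X=H[:2].mean(0)-H[2:].mean(0);Y=H[[1,3]].mean(0)-H[[0,2]].mean(0)
print(m,np.linalg.norm(X),np.linalg.norm(Y),np.degrees(np.arctan2(X[1],X[0])),np.degrees(np.arctan2(Y[1],Y[0]))-90)
s=ctrl.state();R=s['orientation']
print('delta tool mm',R.T@(np.array([*m,5])-s['eef_pos']))
```

```text
[525.41 349.22] 75.62337497704294 64.18498915069321 -29.848808102836152 -29.553870938499465
delta tool mm [14.28 -2.22  0.77]
```

```bash
python3 -m jog '{"claw":[0.085,0.085,0.085,0,0,0,0,0,0,0],"delta_pos":[[0.007,-0.002,0.0007],[0.006,0,0],[0,0,0],[0,0,0],[0,0,0],[0,0,0],[0,0,0],[0,0,0],[0,0,0],[0,0,0]],"spin":[0,0,0,0,0,0,0,0,0,0]}'
python3 - <<'E'
from h import *
w=shot('wrist','w10');s=ctrl.state();print(s['eef_pos'],s['wrist_force'],s['width']*85.4)
E
```

```text
t: 7.52
eef_pos: [525.5, 349.4, 6.2]
orientation: [[0.001, 0.867, -0.498], [0.001, -0.498, -0.867], [-1.0, 0.001, -0.001]]
wrist_force: [-1.4, 0.1, 5.8]
width: 0.499
[525.49686249 349.38988677   6.12936823] [-0.52324076  0.33903878  5.70308509] 42.447206120938716
```

View pics/w10.png

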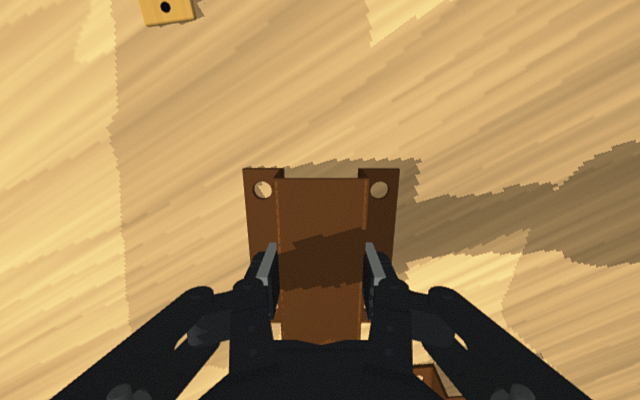

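```bash
python3 -m jog '{"claw":[0,0,0,0,0,0,0,0,0,0],"delta_pos":[[-0.003,0,0],[-0.010,0,0],[-0.025,0,0],[-0.035,0,0],[-0.035,0,0],[-0.035,0,0],[-0.035,0,0],[-0.030,0,0],[0,0,0],[0,0,0]],"spin":[0,0,0,0,0,0,0,0,0,0]}'
python3 - <<'E'
from h import *
w=shot('wrist','w11');s=ctrl.state();print(s['eef_pos'],s['wrist_force'],s['width']*85.4)
E
```

```text
t: 8.4
eef_pos: [525.4, 349.3, 216.0]
orientation: [[0.003, 0.867, -0.499], [0.003, -0.499, -0.867], [-1.0, 0.001, -0.004]]
wrist_force: [0.4, -0.0, -3.6]
width: 0.499
[524.559944   348.56593706 213.78091942] [-0.45254635  0.41995471 -2.21811771] 42.63670465160955
```

View pics/w11.png

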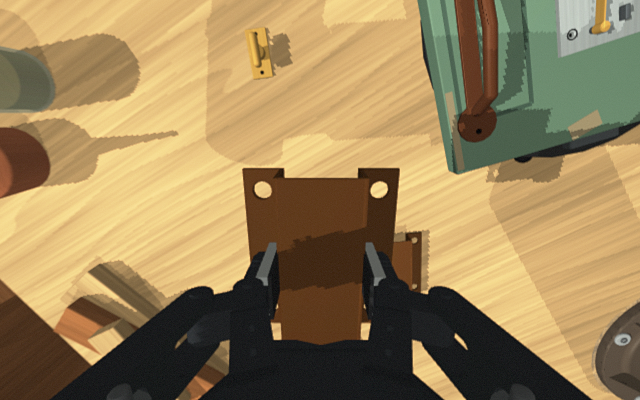

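Run:
```python
from h import *
np.set_printoptions(precision=2,suppress=True)
for n in ('w10','w11'):
    w=load(f'pics/{n}.npz');crop(w,230,160,410,220,4,n+'c')
```

View pics/w10c.png

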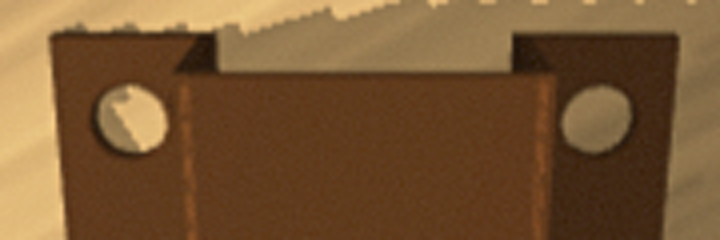

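View pics/w11c.png

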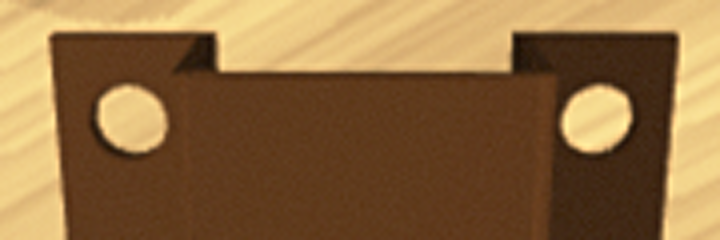

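Run:
```python
from h import *
np.set_printoptions(precision=2,suppress=True)
w=load('pics/w10.npz');tcp=np.array([525.5,349.4,6.15])
a,b=[onz(w,(230+(p+.5)/4-.5,160+(119.5)/4-.5),2.5) for p in (130.5,597)]
print(a,b,np.linalg.norm(a-b)); d=a-b;yaw=np.degrees(np.arctan2(d[1],d[0]))-90;print('cover yaw',yaw)
th=np.radians(yaw);x=np.array([np.cos(th),np.sin(th)])
m=((a+b)/2)[:2]-38*x;print('mid',m)
ty=np.array([.867,-.498]);tz=np.array([-.498,-.867]);o=m-tcp[:2];print('offset tool y,z',o@ty,o@tz,'tool yaw',-29.87)
S=[]
s=ctrl.state();R=s['orientation']
print(np.degrees(np.arctan2(R[1,1],R[0,1])),s['eef_pos'])
oy,oz=o@ty,o@tz
yawt=-12.33+(-29.87-yaw);t=np.radians(yawt);ty2=np.array([np.cos(t),np.sin(t)]);tz2=np.array([np.sin(t),-np.cos(t)])
T=np.array([568.25,39.85])-oy*ty2-oz*tz2;print('tcp target',T,'tool yaw target',yawt)
D=np.array([*T,235])-s['eef_pos'];print('delta tool',R.T@D,D)
```

```text
[573.31 356.97   2.5 ] [541.64 301.75   2.5 ] 63.6551266552116
cover yaw -29.83359927923071
mid [524.51 348.26]
offset tool y,z -0.28995956708419285 1.4775072864942231 tool yaw -29.87
-29.923519885683756 [524.56 348.57 213.78]
tcp target [568.85  41.23] tool yaw target -12.36640072076929
delta tool [-21.52 191.69 244.25] [  44.29 -307.33   21.22]
```

```bash
python3 -m jog '{"claw":[0,0,0,0,0,0,0,0,0,0],"delta_pos":[[-0.0026,0.024,0.0305],[-0.0026,0.024,0.0305],[-0.0026,0.024,0.0305],[-0.0026,0.024,0.0305],[-0.0026,0.024,0.0305],[-0.0026,0.024,0.0305],[-0.0026,0.024,0.0305],[-0.0026,0.024,0.0305],[0,0,0],[0,0,0]],"spin":[0,0,0,0,0,0,0,0,-6,-6]}'
python3 -m jog '{"claw":[0,0,0,0],"delta_pos":[[0,0,0],[0,0,0],[0,0,0],[0,0,0]],"spin":[-5.5,0,0,0]}'
python3 - <<'E'
from h import *
w=shot('wrist','w12');s=ctrl.state();R=s['orientation'];print(s['eef_pos'],np.degrees(np.arctan2(R[1,1],R[0,1])),R[:,0],s['wrist_force'],s['width']*85.4)
D=np.array([568.85,41.23,150])-s['eef_pos'];print(R.T@D)
E
```

```text
t: 9.28
eef_pos: [568.8, 38.8, 232.3]
orientation: [[-0.003, 0.952, -0.307], [-0.001, -0.307, -0.952], [-1.0, -0.003, 0.002]]
wrist_force: [0.3, 0.3, -2.0]
width: 0.506
t: 9.62
eef_pos: [569.3, 41.6, 233.1]
orientation: [[-0.002, 0.976, -0.218], [-0.001, -0.218, -0.976], [-1.0, -0.002, 0.001]]
wrist_force: [-0.1, 0.3, -2.1]
width: 0.496
[569.42086951  41.71533371 233.35434461] -12.531699194155454 [-1.34647678e-03 -4.24320861e-04 -9.99999003e-01] [-0.45400406 -0.30124146 -1.94573632] 42.79983221832794
[83.35523615 -0.35007477  0.53875877]
```

View pics/w12.png

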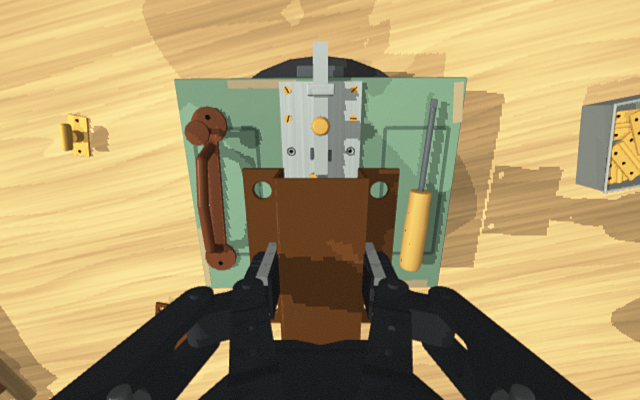

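```bash
python3 -m jog '{"claw":[0,0,0,0,0,0,0],"delta_pos":[[0.03,-0.0004,0.0005],[0.03,0,0],[0.03,0,0],[0.02,0,0],[0.013,0,0],[0,0,0],[0,0,0]],"spin":[-0.15,0,0,0,0,0,0]}'
python3 - <<'E'
from h import *
w=shot('wrist','w13');s=ctrl.state();R=s['orientation'];print(s['eef_pos'],np.degrees(np.arctan2(R[1,1],R[0,1])),R[:,0],s['wrist_force'],s['width']*85.4)
s=shot('side','s13');crop(s,230,160,380,270,5,'s13c')
s=shot('scene','c13');crop(s,230,170,390,280,5,'c13c')
E
```

```text
t: 10.25
eef_pos: [569.0, 41.2, 110.7]
orientation: [[-0.002, 0.977, -0.213], [-0.001, -0.213, -0.977], [-1.0, -0.001, 0.001]]
wrist_force: [0.7, 0.5, -1.4]
width: 0.502
[569.79301456  41.45450711 111.71325307] -12.259275475831828 [ 4.85949542e-04 -2.30581677e-04 -9.99999855e-01] [ 0.49056328 -0.21197692 -1.13747099] 42.90599404352341
```

View pics/w13.png

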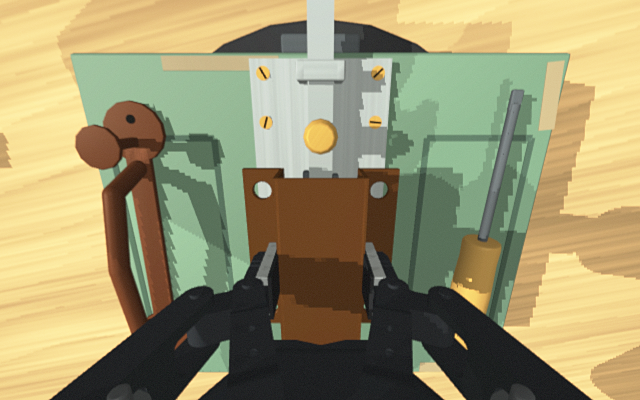

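View pics/s13c.png

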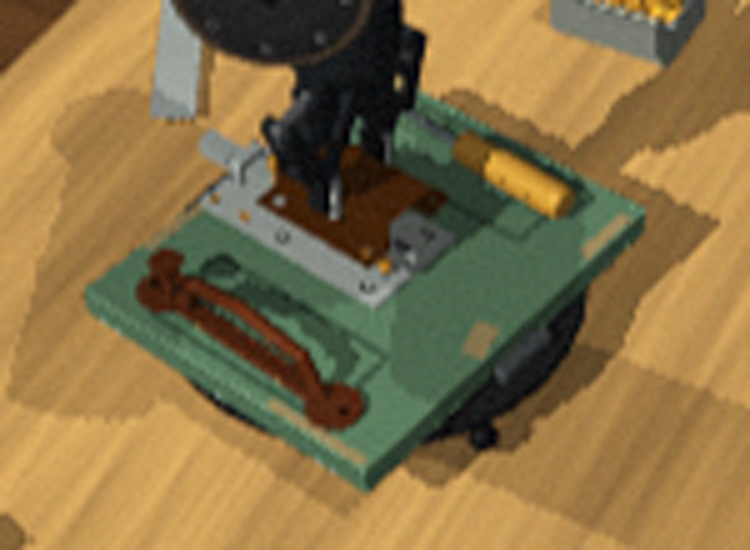

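View pics/c13c.png

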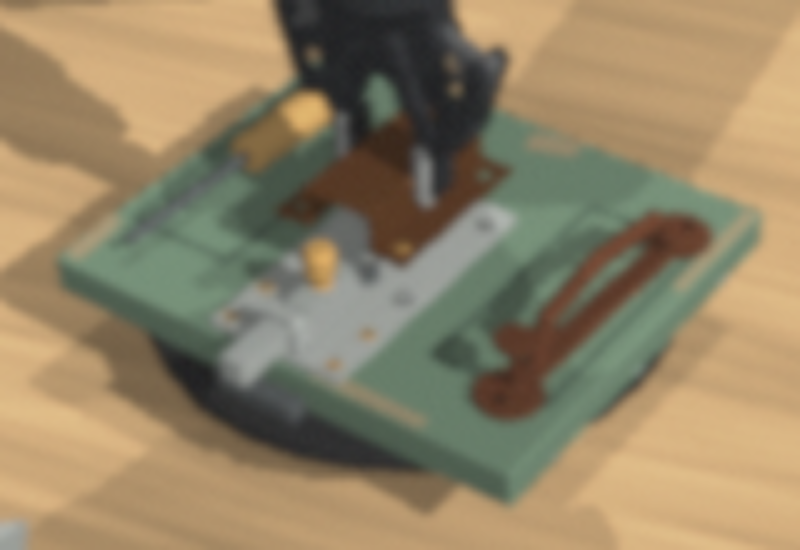

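```bash
python3 -m jog '{"claw":[0,0,0,0,0,0],"delta_pos":[[0.008,0,0],[0.007,0,0],[0.005,0,0],[0,0,0],[0,0,0],[0,0,0]],"spin":[0,0,0,0,0,0]}'
python3 - <<'E'
from h import *
w=shot('wrist','w14');s=ctrl.state();R=s['orientation'];print(s['eef_pos'],np.degrees(np.arctan2(R[1,1],R[0,1])),R[:,0],s['wrist_force'],s['width']*85.4)
crop(w,225,30,415,220,4,'w14c')
s=shot('side','s14');crop(s,255,180,345,240,8,'s14c')
E
```

```text
t: 10.9
eef_pos: [569.4, 41.2, 91.1]
orientation: [[-0.0, 0.977, -0.212], [-0.0, -0.212, -0.977], [-1.0, 0.0, 0.0]]
wrist_force: [-0.2, 0.4, -2.4]
width: 0.496
[569.5095042   41.21668391  91.27214994] -12.245367288825488 [ 3.03098071e-04  2.46617376e-05 -9.99999954e-01] [ 0.01885106  0.05990761 -1.67821441] 42.78429257538933
```

View pics/w14c.png

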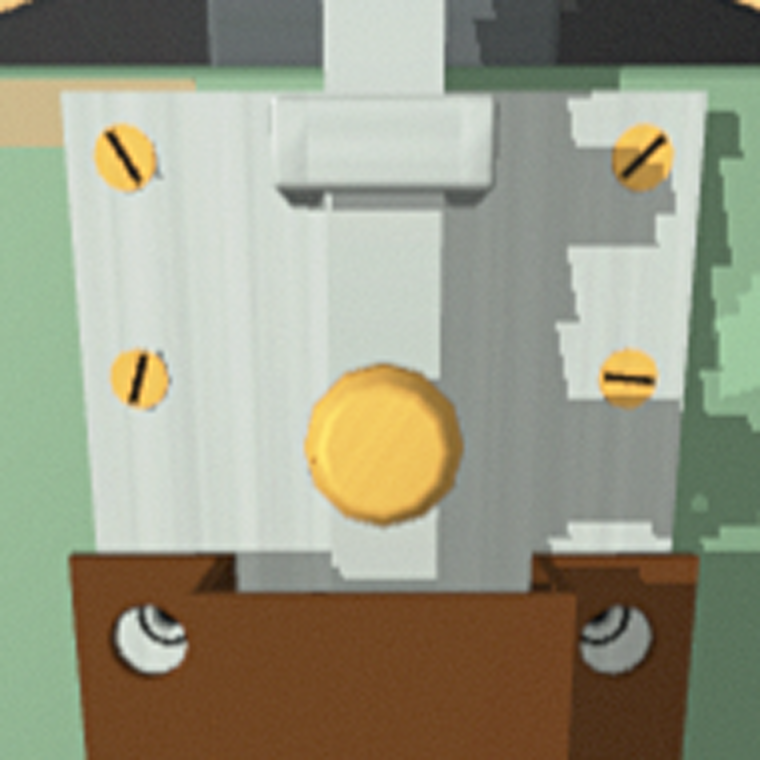

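View pics/s14c.png

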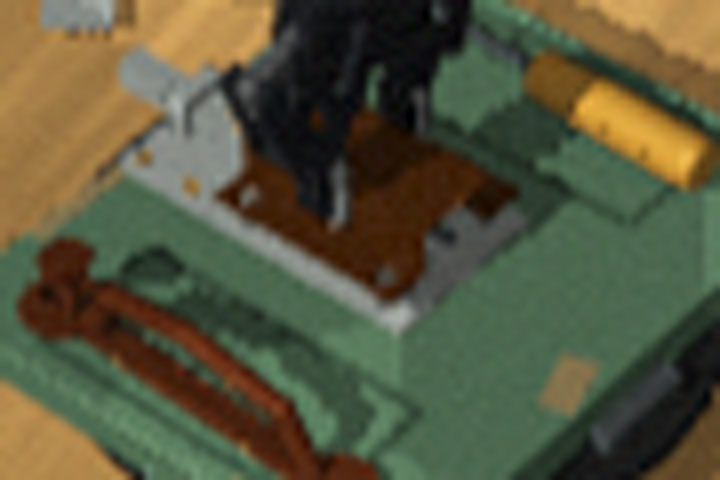

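Run:
```python
from h import *
np.set_printoptions(precision=2,suppress=True)
w=load('pics/w14.npz')
cv=lambda p:(225+(p[0]+.5)/4-.5,30+(p[1]+.5)/4-.5)
th=[onz(w,cv(p),73) for p in ((164,613),(602,613))]
ch=[onz(w,p,87.6) for p in ((262.6,189.4),(378.9,189.4))]
x=np.array([.977,-.2135]);y=np.array([.2135,.977])
ex=[np.array([568.25,39.85])+38*x+32*y,np.array([568.25,39.85])+38*x-32*y]
for t,c,e in zip(th,ch,ex): print('thread',t[:2],'exp',e,'cover',c[:2],'diff cover-thread x,y',(c-t)[:2]@x,(c-t)[:2]@y,'vs exp',(c[:2]-e)@x,(c[:2]-e)@y)
# predicted thread px
for e in ex: 
  p=proj(w,[*e,73]); print('thr px crop',(p-[225,30]+.5)*4-.5)
# plate screws check
for p in [(139,379),(628,379),(125,157),(642,157)]:
  q=onz(w,cv(p),73)[:2]-[568.25,39.85];print('screw',q@x,q@y)
w7=load('pics/w7.npz')
for p in [(141,233),(468,233),(136,89),(474,90)]:
  q=onz(w7,(260+(p[0]+.5)/5-.5,75+(p[1]+.5)/5-.5),73)[:2]-[568.25,39.85];print('screw w7',q@x,q@y)
# depth checks
for p in [(100,600),(100,720),(680,600),(350,650),(450,650),(200,450),(150,640)]:
  print(p,dep(w,cv(p)))
```

```text
thread [612.59  63.9 ] exp [612.21  63.  ] cover [612.32  62.85] diff cover-thread x,y -0.03676517327792247 -1.0779620422965284 vs exp 0.14409148259508542 -0.12258072922904918
thread [598.77   0.18] exp [598.54   0.47] cover [598.88   0.87] diff cover-thread x,y -0.041453684835054884 0.6998760437488611 vs exp 0.24653533051684104 0.4632298153263954
thr px crop [170.49 614.19]
thr px crop [600.29 614.88]
screw 71.77082848155067 34.49958269379123
screw 71.89893446263682 -33.793612555403584
screw 100.01215288587095 34.51351696782395
screw 100.15343713638744 -33.69187572666528
screw w7 71.73572667644535 33.961849447186
screw w7 71.94066115474976 -34.01141874306713
screw w7 99.67856417505375 34.07155651920847
screw w7 99.68250621177206 -34.15760001514545
(100, 600) [619.1   68.14  87.79]
(100, 720) [602.78  72.9   88.26]
(680, 600) [602.45  -8.27  87.43]
(350, 650) [611.22  34.79 110.22]
(450, 650) [608.56  23.49 109.51]
(200, 450) [634.51  52.43  73.12]
(150, 640) [609.03  67.05  73.07]
```

The holes line up within about 0.5 mm and the gap is about 11.7–12 mm. I ease down 1 mm, let it settle and re-check.

```bash
python3 -m jog '{"claw":[0,0,0,0,0,0],"delta_pos":[[0.001,0,0],[0,0,0],[0,0,0],[0,0,0],[0,0,0],[0,0,0]],"spin":[0,0,0,0,0,0]}'
python3 - <<'E'
from h import *
np.set_printoptions(precision=2,suppress=True)
w=shot('wrist','w15');s=ctrl.state();R=s['orientation'];print(s['t'],s['eef_pos'],np.degrees(np.arctan2(R[1,1],R[0,1])),R[:,0],s['wrist_force'],s['joint_velocities'],s['width']*85.4)
crop(w,225,30,415,220,4,'w15c')
c=shot('side','s15');z=73+10.8+2
for nm,(a,b) in {'a':(38,32),'b':(-38,32)}.items():
  e=np.array([568.25,39.85])+a*np.array([.977,-.2135])+b*np.array([.2135,.977]);print('side predicted hole px',nm,proj(c,[*e,z]),(proj(c,[*e,z])-[255,180])*8)
crop(c,255,180,345,240,8,'s15c')
# flange top heights
for u,v in [(250,180),(250,200),(252,215),(392,180),(392,200),(390,215)]: print((u,v),dep(w,(u,v))[2])
E
```

```text
t: 11.5
eef_pos: [569.3, 41.2, 90.1]
orientation: [[0.0, 0.977, -0.212], [-0.0, -0.212, -0.977], [-1.0, 0.0, -0.0]]
wrist_force: [-0.2, -0.4, -1.2]
width: 0.5
11.55 [569.32  41.17  90.16] -12.249660615266098 [ 0.  0. -1.] [ 0.28  0.56 -1.35] [ 0.  0. -0. -0.  0.  0.] 42.533678706677144
side predicted hole px a [286.85 204.54] [254.83 196.3 ]
side predicted hole px b [303.79 214.53] [390.32 276.25]
(250, 180) 86.81874559033935
(250, 200) 86.57898016672175
(252, 215) 86.15405743141059
(392, 180) 87.21219860522905
(392, 200) 86.65808561591018
(390, 215) 87.44872624242785
```

View pics/w15c.png

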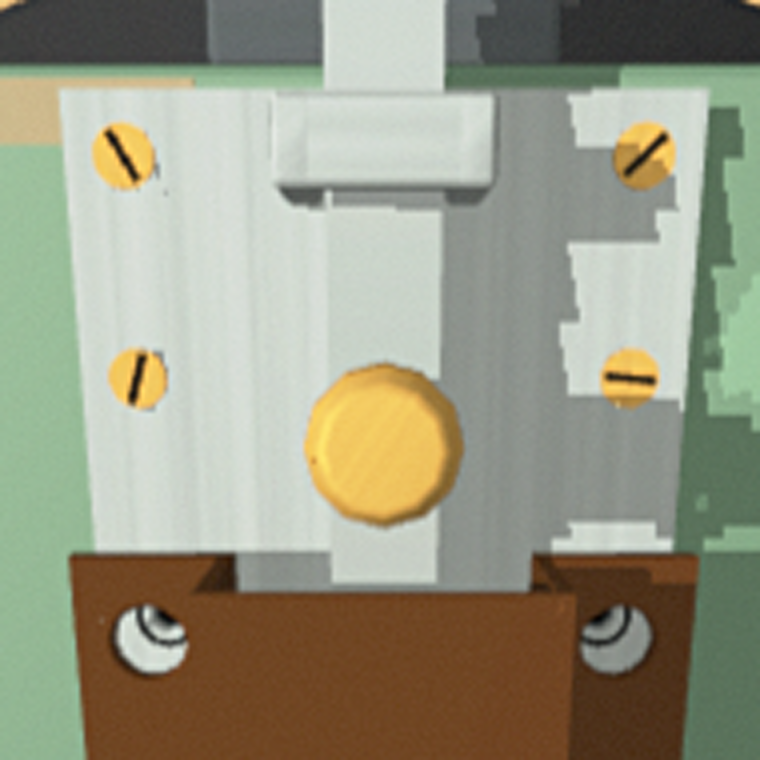

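View pics/s15c.png

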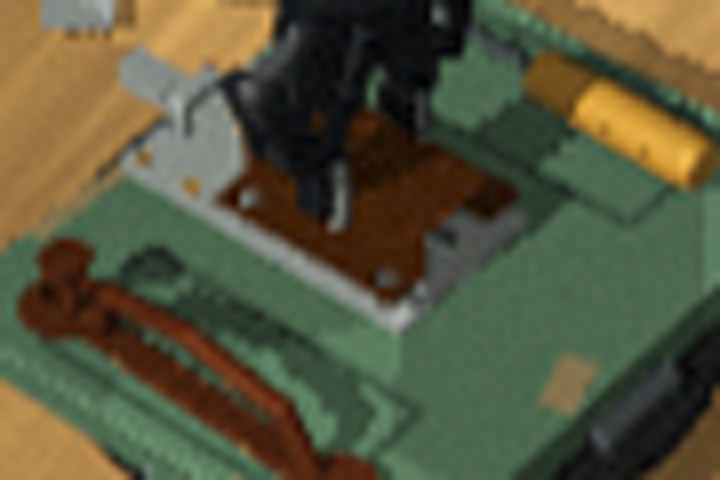

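```bash
python3 -c "
from plant import ctrl
ctrl.job_done();print(ctrl.state()['t'])"
```

```text
the job is handed in; nothing more can be done
the job is handed in; nothing more can be done
```

The bolt is shot and latched, and the arm is holding the cover level over the back plate with its holes in line. I handed the job in at about 11.6 s; it reports no verdict.

- **Bolt:** I pushed the knob with shut fingers. After backing off, the travel measured about 40.1 mm, with the spring's nose in its notch.
- **Cover:** Of the three look-alikes I took the one about 630 mm from the base; the others were at about 495 and 546 mm. It did not slip in the grip when lifted.
- **Last checks:**
  - **Height:** The underside is about 11 mm above the plate.
  - **Level:** The tool is vertical to within rounding. The flange heights I read scattered between 86.2 and 87.4 mm.
  - **Contact:** The wrist feels only the cover's weight.
  - **Alignment, wrist view:** The front pair of holes is within about 0.5 mm of the threads. Reading each visible thread ring directly gave up to 1.1 mm, in opposite directions on the two sides, so the middle is within about 0.2 mm.
  - **Alignment, side view:** The two holes I could see lay about half a pixel (roughly 1 mm) off the predicted position, which is within that camera's calibration. I did not measure the fourth hole directly.
- **Unexplained:** The wrist force hardly showed the push on the bolt, staying under 1 N sideways where I expected 2 to 3 N. I judged the click from the pictures instead.

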